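# Pump the ratchet lever of the spice carousel until the pepper mill faces front

### The job

Bring the dark wooden pepper mill round to the brass pointer at the front of the spice carousel by pumping the carousel's lever with the red handle: push it clockwise (seen from above), let it spring back, and repeat, since each stroke advances the tray by only one tooth. Stop when the mill stands in line with the pointer and leave the lever sprung back at its rest. Turn the tray by the lever alone, without touching the tray or the things on it, and do not shove the mug that stands beside it.

Things in the scene. Friction and masses are not known exactly. Their poses are not given: they have to be found in the camera images.
- carousel: Fixed dark steel base disc of the spice carousel, 236 mm across, 12 mm high. Origin on the worktop at the vertical axis of tray and lever. Its -x axis is its front: a 30 mm wide tongue there reaches 166 mm from the axis and carries an upright brass cone, the pointer, 152 mm from the axis, 44 mm high. Place and yaw differ each time; it does not move.
- tray: Round wooden tray with a thin steel rail, 256 mm across, top 62 mm above the worktop; carries the pepper mill, two spice jars, two shot glasses and an egg cup, all fixed, 82 mm from the axis, 60 degrees apart; a central post with a brass ball reaches 183 mm. Origin on the axis at worktop height; turns with the tray. Not to be touched.
- pepper_mill: Dark brown wooden pepper mill, 58 mm across and 170 mm high, fixed on the tray; its top is 232 mm above the worktop. Origin at the centre of its underside, 82 mm from the axis. It is at the front when its origin lies on the carousel's -x axis (y = 0 and x = -82 mm in the carousel's frame).
- turntable (a joint): Turning angle of the tray, rad, growing clockwise from above; 0: mill exactly at the pointer. Starts between -1.83 and -1.00. 16 ratchet teeth of 0.393 rad: a full lever stroke leaves it at a multiple of 0.393; the first one, from an odd angle, moves 0.3 to 1.3 teeth, the others one. Friction (0.25 N m) and a pawl hold it. A mill pumped past the pointer must go all the way round.
- lever (a joint): Lever angle about the carousel's axis, rad, growing clockwise from above: 0 at its rest stop (38 degrees from the carousel's -x towards its -y), 0.524 at its far stop (8 degrees from -x towards -y). A push goes towards the carousel's +y and takes 1 to 5 N; a spring returns the lever when let go. A stroke should pass 0.47; return below 0.05 to catch the next tooth.
- lever_handle (a point): On the axis of the lever's upright red handle, at the height to push, 80 mm above the worktop and 235 mm from the carousel's axis. The handle is a cylinder 26 mm across from 40 to 104 mm height, rounded top at 110 mm, on a flat steel bar (24 mm wide, 14 to 22 mm above the worktop) that comes from under the tray.
- mug: Loose white mug with dark dots, 82 mm across, 91 mm high, standing left of the work. Origin at the centre of its underside.

How it is judged (in metres and radians):
At the end, for the whole second after the job is handed in: The pepper mill stands at the carousel's front, its centre within 10 mm sideways of the line from the axis to the brass pointer (one tooth is 32 mm there), the tray at rest and the lever sprung back to its rest stop (below 0.06 rad) (y of pepper_mill in the frame of carousel between -0.01 and 0.01 m and x of pepper_mill in the frame of carousel below -0.06 m and value of joint lever below 0.06 rad and velocity of joint turntable below 0.03 rad/s); the robot touches nothing.
It fails at once if the tray or something on it is touched by the robot (contact force between any of the arm, the fingers and tray above 1 N).
It fails at once if the mug is shoved by more than 30 mm (distance of mug from where it was at the start of the episode above 0.03 m).
It also fails if it takes over 51 s, if anything falls off the work surface, if the arm or the gripper's body presses on something with over 40 N, if the wrist force passes 120 N, or if a joint passes its speed limit or range.

### The arm

A 6-joint arm with a two-finger parallel gripper is mounted at the origin on a cart in front of the work surface, level with it; the furniture and walls round the work are solid. World frame = base frame: x ahead of the robot, y to its left, z up, the work surface at z = 0. Lengths are in mm, angles in degrees, forces in N, time in s.
With the tool pointing down it reaches from about 350 to 850 mm from the base axis. Payload 8.1 kg.
Tool frame: the origin (TCP) lies at the very end of the fingers, on their centre line; the grasp point (between the pads) lies 19 mm behind it (r.grip_point_offset is the distance from the TCP to the grasp point, in mm); z points along the fingers, y is the line along which they close (so a half turn about z gives the same grasp; the last joint's range is limited). The gripper opens to 85 mm and grips with 20 to 120 N. Pads are 22 mm wide; open, the fingers measure 114 mm over their backs; the gripper's body (76 mm by 85 mm) begins 54 mm behind the grasp point. The pads swing forward as they close: fully open they stand 13 mm farther back than shut.
Start: joints at [-80.18, 7.471, 85.268, -0, 87.261, -4.893], TCP at [152.412, -580.324, 231.292] pointing down, gripper open.
Joint ranges: [-169.43, 169.43], [-51.17, 129.36], [1.28, 143.12], [-76.62, 256.62], [0, 156.53], [-152.29, 152.29]. Speed limits (degrees/s): [136.94, 136.94, 159.86, 180, 180, 180].

### API

Orientations are given as [roll, pitch, yaw] about the fixed x, y, z axes, in that order (R = Rz(yaw) Ry(pitch) Rx(roll)).
In Python, from bench import status, eyes, r gives the robot as it stands.
- The arm moves only by the shell command python3 -m handwheel 'ROWS' [FORCE]. ROWS is a JSON object whose one key "series" holds a list that holds one entry, the list of rows, each a list of 7 numbers: the shift along the tool's x, y, z in cm, then the turn, a rotation vector about the tool's x, y, z in rad, then the opening, from 0 (shut) to 1 (fully open). In form: {"series": [[[tx, ty, tz, rx, ry, rz, claw], ...]]}. A call has 1 to 12 rows; each row is the pose to reach, as a shift and turn from the pose commanded when the call began, along the tool's axes at that moment; what a row does not reach only later rows make up. A row lasts 1/8 s, in which the tool goes at most 62.5 mm and 10.7 degrees, less where a joint would pass 70% of its speed; a pose out of reach is approached as far as the arm can. A call with a gripper value outside its range is refused whole. The fingers move at their own pace and stop on an object; FORCE is the grip in N (left out, the last holds). Time passes only in rows, so rows that repeat a pose let the fingers close. It gives the time, the measured TCP pose, the force, the opening and the grip force at its end, in the units of the state.
- status.sense(): the state, without advancing time (a new reading comes with each control period).
- eyes.snapshot(name): name is "scene" or "top" or "wrist"; returns a dict with "img" (400x640x3 uint8, red, green, blue), "mtx" (3x3 intrinsics, pixels), "R" (3x3) and "t" (3): a world point X has camera coordinates R X + t. Camera axes: x right, y down, z forward; pixel columns grow to the right and rows downward; lengths in mm; the calibration is good to about 2 mm. A picture is of the moment at which its call begins. There is no depth.
- r.hand_in(): hands the job in; it is judged then, once.
The state is a dict: "time": time; "joint_pos": joint angles; "qd": joint speeds; "joint_efforts": joint torques, N m; "tool_pos": TCP position; "tcp_rot": TCP orientation; "ft_force": force on the tool from outside, world axes, zero at the start; "wrist_torque": the same for the moment, N m; "finger_gap": finger opening in mm; "grip_force": force on a finger pad.
Only numpy, scipy, OpenCV 4.12 (cv2) and the standard library are available. Lean on these libraries where they do the work, as an engineer would, in place of code of your own. Each camera call takes 0.05 s, during which the arm holds its last target. There are 200 camera calls.

## Working session

There is one attempt and no reset: what is moved stays moved. The work goes in short steps, Python scripts to look and compute and a shell command to move; the robot and the scene stay as the last step left them, time stands still between calls to the robot, and variables do not carry over. Pictures are saved under pics/ and viewed, at most 10 in all, crops included, and the job is handed in when it is done.

```bash
mkdir -p pics; python3 - <<'E'
from bench import status, eyes, r
import cv2
s=status.sense();print(s['time'],s['tool_pos'],s['tcp_rot'],s['ft_force'])
for n in('top','scene'):
    d=eyes.snapshot(n);cv2.imwrite(f'pics/{n}0.png',d['img'][:,:,::-1]);print(d['mtx'].tolist(),d['R'].tolist(),d['t'].tolist())
E
```

```text
0.0 [ 152.31308303 -579.7822871   230.22819642] [-1.79894697e+02 -8.91816856e-03  1.47124527e+01] [0.10896538 0.47138548 0.09983472]
[[444.87599412651866, 0.0, 314.9185511160965], [0.0, 444.87599412651866, 198.78761119488837], [0.0, 0.0, 1.0]] [[-0.01607512945961125, -0.999496693544051, -0.027348671034732732], [-0.9813717055263302, 0.021008930866650725, -0.19096649029654875], [0.1914449419681761, 0.023769400883269596, -0.9812154960947427]] [70.891548394085, 563.5225347431733, 1024.8745028221883]
[[383.94835055566375, 0.0, 318.9295656554297], [0.0, 383.94835055566375, 196.3758660780226], [0.0, 0.0, 1.0]] [[0.9663093080746927, -0.25718315114073265, -0.0101561753397522], [-0.20555576244121768, -0.7473809860584241, -0.6317978238372999], [0.15489722287832802, 0.6125997783607671, -0.7750666822260653]] [-555.8849967980937, 205.49616464868564, 913.2796554575026]
```

View pics/top0.png

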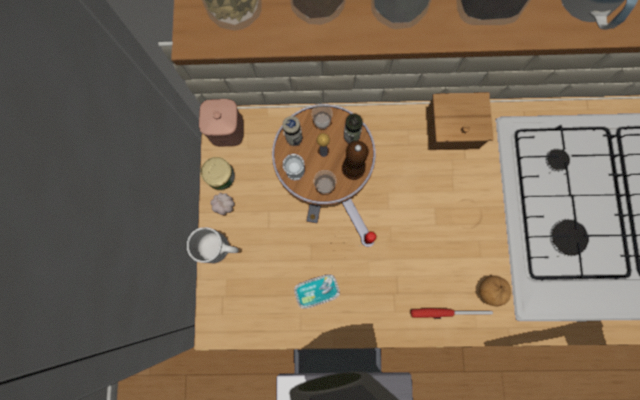

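View pics/scene0.png

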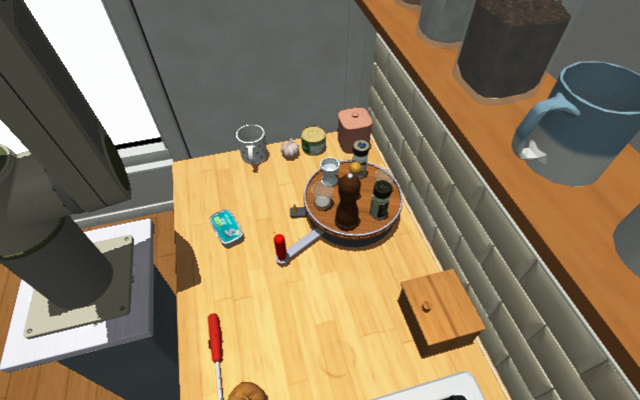

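The top view shows the tray centred near (323,153), the tongue at (313,213), the red handle at (371,237), the mill at about (354,165) and the mug at (207,246). I'll enlarge the carousel.

```bash
python3 - <<'E'
import cv2
i=cv2.imread('pics/top0.png')[95:250,265:390];cv2.imwrite('pics/c1.png',cv2.resize(i,None,fx=3.8,fy=3.8,interpolation=cv2.INTER_CUBIC))
i=cv2.imread('pics/scene0.png')[130:275,260:410];cv2.imwrite('pics/c2.png',cv2.resize(i,None,fx=4,fy=4,interpolation=cv2.INTER_CUBIC))
E
```

```text
(no output)
```

View pics/c1.png

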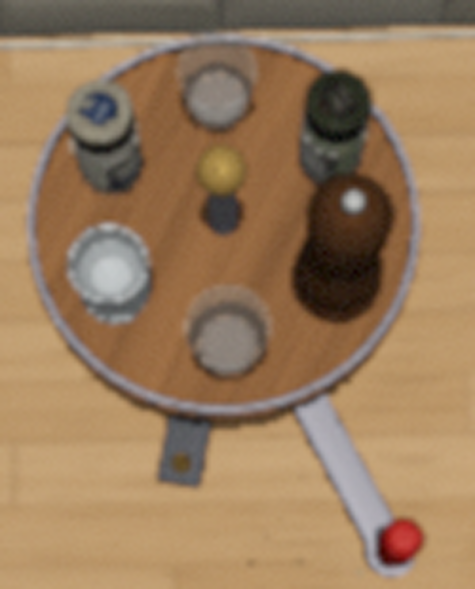

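View pics/c2.png

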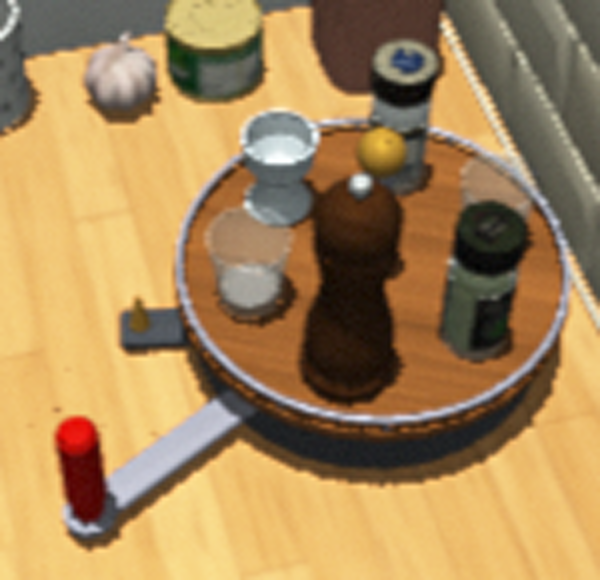

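Crop 1: ball at (221,170), pointer tip (182,462), handle top (401,538), mill knob (353,201), mill base (337,275). Crop 2 shows the mill standing about one egg-cup spacing counterclockwise of the pointer.

```bash
cat > h.py <<'E'
import numpy as np
M=np.array([[444.876,0,314.9186],[0,444.876,198.7876],[0,0,1]])
R=np.array([[-0.01607512945961125,-0.999496693544051,-0.027348671034732732],[-0.9813717055263302,0.021008930866650725,-0.19096649029654875],[0.1914449419681761,0.023769400883269596,-0.9812154960947427]]);t=np.array([70.891548394085,563.5225347431733,1024.8745028221883])
def ray(u,v,z,M=M,R=R,t=t):
    c=-R.T@t; d=R.T@np.linalg.solve(M,[u,v,1]); return (c+d*(z-c[2])/d[2])[:2]
def crop(u,v,z,s=3.8,o=(265,95)): return ray((u+.5)/s-.5+o[0],(v+.5)/s-.5+o[1],z)
E
python3 - <<'E'
from h import *
import numpy as np
deg=lambda v:np.degrees(np.arctan2(v[1],v[0]))
M2=np.array([[383.948,0,318.93],[0,383.948,196.376],[0,0,1]])
R2=np.array([[0.9663093080746927,-0.25718315114073265,-0.0101561753397522],[-0.20555576244121768,-0.7473809860584241,-0.6317978238372999],[0.15489722287832802,0.6125997783607671,-0.7750666822260653]]);t2=np.array([-555.8849967980937,205.49616464868564,913.2796554575026])
c2=lambda u,v,z:ray((u+.5)/4-.5+260,(v+.5)/4-.5+130,z,M2,R2,t2)
b=crop(221,170,172);r4=np.mean([crop(30,224,62),crop(418,224,62)],0);r5=np.mean([crop(224,36,62),crop(224,412,62)],0)
print('ball',b,c2(382,152,172),'rim',r4,r5)
p=crop(182,462,42);h=crop(401,538,106)
print('ptr',p,c2(138,297,44),'handle',h,c2(77,432,106),'mug',ray(207,246,80))
c=np.array([(b[0]+r5[0])/2,(b[1]+r4[1])/2]);m=crop(353,201,230);m2=crop(337,278,65)
for n,q in dict(p=p,h=h,m=m,m2=m2).items(): print(n,q,deg(q-c),np.linalg.norm(q-c))
E
```

```text
ball [675.80659318  37.89154841] [674.68453523  34.7442559 ] rim [676.28111346  37.44850469] [679.06326601  36.98381137]
ptr [524.16144374  67.18852847] [526.53210626  66.76925362] handle [465.76166476 -64.74974542] [465.53374603 -66.65715866] mug [452.85097892 313.99682876]
p [524.16144374  67.18852847] 169.09903371428268 156.0900490818541
h [465.76166476 -64.74974542] -154.1796167811142 235.1496985655352
m [636.79552203 -33.79365583] -119.6256850275909 82.21082256105286
m2 [637.67866096 -34.57212291] -118.82484943753748 82.45901439398101
```

```bash
python3 -m handwheel '{"series": [[[5,-4,0,0,0,0,0],[10,-8.3,0,0,0,0,0],[15,-12.5,0,0,0,0,0],[20,-16.7,0,0,0,0,0],[25,-20.8,0,0,0,0,0],[30,-25,0,0,0,0,0],[34,-28.5,0,0,0,0,0],[38,-32,0,0,0,0,0],[41,-34.5,0,0,0,0,0],[43,-36.2,0,0,0,0,0],[43.3,-36.2,0,0,0,0,0],[43.3,-36.2,0,0,0,0,0]]]}'
python3 - <<'E'
from bench import status, eyes
import cv2
s=status.sense();print(s['tool_pos'],s['tcp_rot'],s['ft_force'],s['finger_gap'])
E
```

```text
time: 1.6
tool_pos: [479.0, -120.5, 230.9]
tcp_rot: [-180.0, 0.0, 14.7]
ft_force: [-0.4, -0.3, -0.8]
finger_gap: 0.2
grip_force: 0.0
[ 478.96874744 -120.53816836  230.93093239] [-1.79994431e+02  4.92466280e-02  1.47309563e+01] [-0.38237713 -0.2988004  -0.78316606] 0.15345189372403142
```

```bash
python3 -m handwheel '{"series": [[[0,0,5,0,0,0,0],[0,0,10,0,0,0,0],[0,0,14,0,0,0,0],[0,0,17,0,0,0,0],[0,0,17.5,0,0,0,0],[0,0,17.5,0,0,0,0]]]}'
python3 -m handwheel '{"series": [[[0,-1.5,0,0,0,0,0],[0,-2.9,0,0,0,0,0],[-0.2,-4.3,0,0,0,0,0],[-0.3,-5.7,0,0,0,0,0],[-0.4,-7.1,0,0,0,0,0],[-0.4,-8.6,0,0,0,0,0],[-0.2,-10,0,0,0,0,0],[-0.1,-11.4,0,0,0,0,0],[0.3,-12.8,0,0,0,0,0],[0.6,-14.2,0,0,0,0,0],[0.6,-14.2,0,0,0,0,0]]]}'
python3 - <<'E'
from bench import status, eyes
import cv2
d=eyes.snapshot('top')
i=d['img'][95:265,255:395,::-1];cv2.imwrite('pics/c3.png',cv2.resize(i,None,fx=3.5,fy=3.5,interpolation=cv2.INTER_CUBIC))
E
```

```text
time: 2.35
tool_pos: [479.3, -121.0, 57.0]
tcp_rot: [180.0, -0.0, 14.7]
ft_force: [0.5, -0.8, -0.2]
finger_gap: 0.0
grip_force: 0.0
time: 3.72
tool_pos: [451.4, 15.9, 57.8]
tcp_rot: [179.5, -0.2, 14.8]
ft_force: [8.2, -25.1, 4.8]
finger_gap: -0.3
grip_force: 8.3
```

View pics/c3.png

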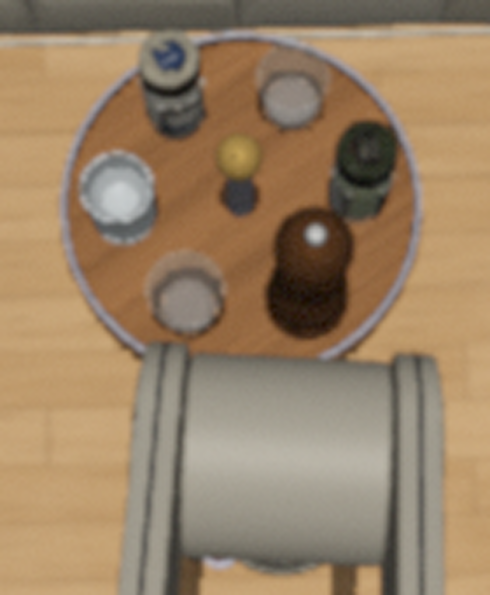

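The mill knob has moved to (315,234) in this crop, and the lever is at its far stop (25 N). I'll let the lever spring back.

```bash
python3 -m handwheel '{"series": [[[-0.3,1.4,0,0,0,0,0],[-0.7,2.8,0,0,0,0,0],[-0.8,4.2,0,0,0,0,0],[-1,5.6,0,0,0,0,0],[-1,7.1,0,0,0,0,0],[-0.9,8.5,0,0,0,0,0],[-0.8,9.9,0,0,0,0,0],[-0.6,11.3,0,0,0,0,0],[-0.6,12.7,0,0,0,0,0],[-0.6,14.2,0,0,0,0,0],[-0.6,14.2,0,0,0,0,0],[-0.6,14.2,0,0,0,0,0]]]}'
python3 - <<'E'
from bench import status, eyes
import numpy as np,cv2
from h import *
c=np.array([676.5,37])
def a(u,v,z): q=crop(u,v,z,3.5,(255,95))-c; return np.degrees(np.arctan2(q[1],q[0]))%360,np.hypot(*q)
print(a(315,234,230),a(307,300,65))
d=eyes.snapshot('top')
i=d['img'][95:265,255:395,::-1];cv2.imwrite('pics/c4.png',cv2.resize(i,None,fx=3.5,fy=3.5,interpolation=cv2.INTER_CUBIC))
E
```

```text
time: 5.28
tool_pos: [479.0, -119.9, 56.0]
tcp_rot: [-180.0, 0.0, 14.7]
ft_force: [-0.6, -0.6, 0.5]
finger_gap: 0.2
grip_force: 0.0
(np.float64(212.12715695067658), np.float64(81.47097487406218)) (np.float64(212.3425325635825), np.float64(82.39271710796706))
```

View pics/c4.png

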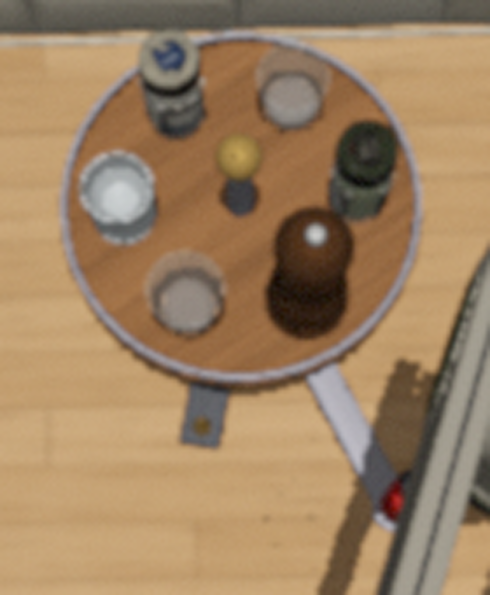

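The lever is back at rest and the mill's angle is now 212°, about 45° (two teeth) from the pointer at 167–168°. That means two more strokes.

```bash

python3 -m handwheel '{"series": [[[0,-1.5,0,0,0,0,0],[0,-2.9,0,0,0,0,0],[-0.2,-4.3,0,0,0,0,0],[-0.3,-5.7,0,0,0,0,0],[-0.4,-7.1,0,0,0,0,0],[-0.4,-8.6,0,0,0,0,0],[-0.2,-10,0,0,0,0,0],[-0.1,-11.4,0,0,0,0,0],[0.3,-12.8,0,0,0,0,0],[0.6,-14,0,0,0,0,0],[0.6,-14.1,0,0,0,0,0]]]}'
python3 -m handwheel '{"series": [[[-0.3,1.4,0,0,0,0,0],[-0.7,2.8,0,0,0,0,0],[-0.8,4.2,0,0,0,0,0],[-1,5.6,0,0,0,0,0],[-1,7.1,0,0,0,0,0],[-0.9,8.5,0,0,0,0,0],[-0.8,9.9,0,0,0,0,0],[-0.6,11.3,0,0,0,0,0],[-0.6,12.7,0,0,0,0,0],[-0.6,14.1,0,0,0,0,0],[-0.6,14.1,0,0,0,0,0],[-0.6,14.1,0,0,0,0,0]]]}'
python3 - <<'E'
from bench import eyes
import cv2
d=eyes.snapshot('top')
i=d['img'][95:265,255:395,::-1];cv2.imwrite('pics/c5.png',cv2.resize(i,None,fx=3.5,fy=3.5,interpolation=cv2.INTER_CUBIC))
E
```

```text
time: 6.7
tool_pos: [451.5, 15.5, 57.8]
tcp_rot: [179.6, -0.2, 14.8]
ft_force: [7.1, -22.9, 1.6]
finger_gap: 0.0
grip_force: 8.5
time: 8.2
tool_pos: [478.9, -119.9, 56.0]
tcp_rot: [-180.0, 0.0, 14.7]
ft_force: [-0.5, -0.3, -0.1]
finger_gap: -0.1
grip_force: 0.0
```

View pics/c5.png

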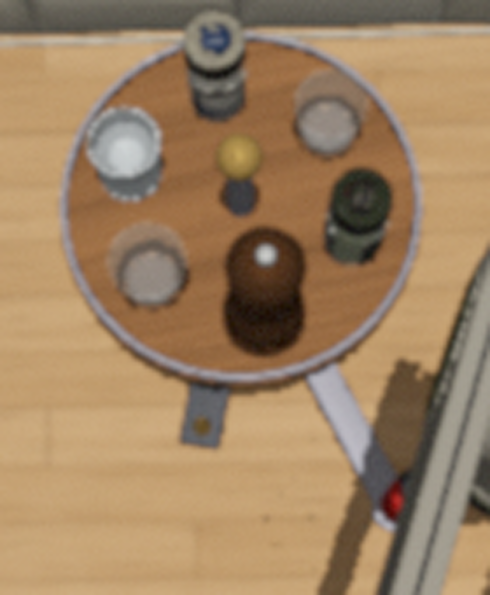

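One tooth advanced: the knob is at (265,255), with the pointer at (203,426), so one more stroke is needed.

```bash

python3 -m handwheel '{"series": [[[0,-1.5,0,0,0,0,0],[0,-2.9,0,0,0,0,0],[-0.2,-4.3,0,0,0,0,0],[-0.3,-5.7,0,0,0,0,0],[-0.4,-7.1,0,0,0,0,0],[-0.4,-8.6,0,0,0,0,0],[-0.2,-10,0,0,0,0,0],[-0.1,-11.4,0,0,0,0,0],[0.3,-12.8,0,0,0,0,0],[0.6,-14,0,0,0,0,0],[0.6,-14.1,0,0,0,0,0]]]}'
python3 -m handwheel '{"series": [[[-0.3,1.4,0,0,0,0,0],[-0.7,2.8,0,0,0,0,0],[-0.8,4.2,0,0,0,0,0],[-1,5.6,0,0,0,0,0],[-1,7.1,0,0,0,0,0],[-0.9,8.5,0,0,0,0,0],[-0.8,9.9,0,0,0,0,0],[-0.6,11.3,0,0,0,0,0],[-0.6,12.7,0,0,0,0,0],[-0.6,15,0,0,0,0,0],[-0.6,18,0,0,0,0,0],[-0.6,18,0,0,0,0,0]]]}'
python3 - <<'E'
from bench import eyes
import cv2
d=eyes.snapshot('top')
i=d['img'][95:265,255:395,::-1];cv2.imwrite('pics/c6.png',cv2.resize(i,None,fx=3.5,fy=3.5,interpolation=cv2.INTER_CUBIC))
E
```

```text
time: 9.62
tool_pos: [451.5, 15.5, 57.8]
tcp_rot: [179.6, -0.2, 14.8]
ft_force: [6.9, -24.3, 2.4]
finger_gap: -0.2
grip_force: 7.5
time: 11.12
tool_pos: [489.4, -159.6, 56.2]
tcp_rot: [-180.0, 0.0, 14.6]
ft_force: [-0.1, 0.5, -0.2]
finger_gap: 0.6
grip_force: 0.0
```

View pics/c6.png

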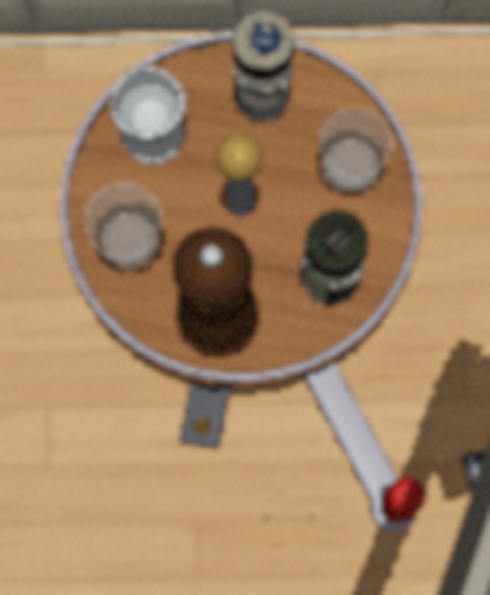

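The mill knob is at (211,255), in line with the pointer at (203,426). The lever is at rest and the gripper is clear. I'll check the angle and hand in.

```bash
python3 - <<'E'
from bench import r
from h import *
c=np.array([676.5,37])
a=lambda u,v,z:np.degrees(np.arctan2(*(crop(u,v,z,3.5,(255,95))-c)[::-1]))%360
m=a(211,255,230);p=a(203,426,42);print(m,p)
if abs(m-p)<6: print(r.hand_in())
E
```

```text
167.350518184705 168.9181439237939
the job is handed in; nothing more can be done
None
```

The pepper mill now stands at the brass pointer after three lever strokes, within about 2° (roughly 2 mm sideways) by the top camera; the lever is back at rest, the gripper is clear, and the job is handed in.

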